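# Push the setting slab home under the riser shelf

## Task

Clear the cutting mat: push the marble setting slab, flat on the bench, in between the side panels of the slatted plywood riser shelf, press it firmly but gently against the low metal rail at the back so that its long side sits flush along the rail, and leave it there. Do not lift, tip or ram the slab, do not bump the riser shelf with the arm, and leave the tape roll and the glue jar where they are.

Things in the scene. Friction and masses are not known exactly. Their poses are not given: they have to be found in the camera images.
- slab: Loose rectangular slab of plain marble, 80 mm (its x) by 130 mm (its y) by 28 mm high, edges rounded 3 mm, about 0.8 kg (varies), lying flat on the bench top on the black cutting mat. Origin at the centre of its underside; z up. Too wide to grasp from above: it is pushed.
- bay: Fixed slatted plywood riser shelf, 109 (x) by 178 (y) by 145 mm high, left or right of the cabinet, turned a little. Origin on the bench top where the slab's origin lies when home and centred; x points inward, away from the robot, y left. Side panels 12 mm thick, 135 mm high, inner faces at y = -77 and +77 mm (154 mm gap), from x = -55 to +54 mm. Open at front and, above the rail, at back.
- shelf_edge (a point): Middle of the lower front edge of the riser's shelf: bay x = -55 mm, 135 mm above the bench. The shelf is three slats, each 24 mm wide in x and 10 mm thick, centred at bay x = -43, 0 and +42 mm. It overhangs the near face of the home slab (bay x = -40 mm) by 15 mm, towards the robot. Axes as the bay's.
- rail (a point): Middle of the front face's top edge of the fixed aluminium back rail: bay x = +40 mm, 22 mm above the bench; the rail is 154 mm long along bay y, between the panels. Axes as the bay's.
- cabinet: Fixed closed grey drawer cabinet, 130 mm (x) by 150 mm (y) by 120 mm high, not used; origin at the centre of its underside.
- tape: Bystander: loose roll of white tape standing flat, 104 mm outside diameter, 48 mm high; origin at the centre of its underside.
- glue: Bystander: loose white glue jar, 68 mm diameter, 100 mm high; origin at the centre of its underside.

How it is judged:
By the outcome, as a careful person would: the job done as asked, in the order asked, and still so for the second after the job is handed in, with the robot touching nothing.
It also fails if it takes over 72 s, if anything falls off the work surface, if the arm or the gripper's body presses on something with over 40 N, if the wrist force passes 120 N, or if a joint passes its speed limit or range.

## Robot

A 6-joint arm with a two-finger parallel gripper is mounted at the origin on the work surface. World frame = base frame: x ahead of the robot, y to its left, z up, the work surface at z = 0. Lengths are in m, angles in rad, forces in N, time in s.
With the tool pointing down it reaches from about 0.3 to 0.875 m from the base axis. Payload 6.4 kg.
Tool frame: the origin (TCP) lies at the centre of the arm's flange, where the gripper is bolted on; the fingertips stand 173 mm ahead of it and the grasp point (between the pads) lies 155 mm ahead of it; z points along the fingers, x is the direction in which the jaws open and shut, and the axes are right-handed (so a half turn about z gives the same grasp; the last joint's range is limited). The gripper opens to 85 mm and grips with 20 to 120 N. Pads are 22 mm wide; open, the fingers measure 114 mm over their backs; the gripper's body (76 mm by 85 mm) begins 54 mm behind the grasp point. The pads swing forward as they close: fully open they stand 13 mm farther back than shut.
Start: joints at [-1.324, 0.181, 1.607, -0, 1.354, -0.206], TCP at [0.252, -0.517, 0.405] pointing down, gripper open.
Joint ranges: [-2.99, 2.99], [-0.89, 2.07], [0.3, 2.58], [-1.14, 4.28], [0, 2.63], [-3.12, 3.12]. Speed limits (rad/s): [2.57, 2.57, 3.01, 3.14, 3.14, 3.14].

## Interface

Orientations are given as a unit quaternion [w, x, y, z].
In Python, from bench import ctrl gives the robot as it stands. The module is installed in compiled form; this text tells all that it offers.
- The arm moves only by the tool move_arm, never from a script. Its argument "moves" is a list of rows, each an object of numbers: "gripper": the opening in per cent of the stroke, from 0 (shut) to 100 (fully open); "x", "y", "z": the shift along the tool's x, y, z in cm; "roll": the turn about the tool's z in degrees. In form: [{"gripper": .., "x": .., "y": .., "z": .., "roll": ..}, ...]. A call has 1 to 5 rows; each row shifts and turns the commanded pose from where the row before left it, along the tool's axes as they then stand; what a row does not reach is not made up. A row lasts 1/8 s, in which the tool goes at most 62.5 mm and 10.7 degrees, less where a joint would pass 70% of its speed; a pose out of reach is approached as far as the arm can. A call is refused whole if a number of a shift passes 6.25 or a number of a turn 10.7, either way. A call with a gripper value outside its range is refused whole. The fingers move at their own pace and stop on an object; the grip force is fixed at half the most. Time passes only in rows, so rows that do not move let the fingers close. It gives the time, the measured TCP pose, the force and the opening at its end, in the units of the state.
- ctrl.get_obs(): the state, without advancing time (a new reading comes with each control period).
- ctrl.camera(name): name is "side" or "top"; returns a dict with "img" (420x560x3 uint8, red, green, blue), "fx", "fy", "cx", "cy" (pixels), "world_from_camera" (4x4, takes a point from camera to world coordinates). Camera axes: x right, y up, looking along -z (the intrinsics and any distortion apply to the point x, -y, -z); pixel columns grow to the right and rows downward; lengths in m; the calibration is good to about 2 mm. A picture is of the moment at which its call begins. There is no depth.
- ctrl.hand_in(): hands the job in, once; it reports no verdict.
The state is a dict: "time_s": time; "q": joint angles; "dq": joint speeds; "joint_efforts": joint torques, N m; "eef_pos": TCP position; "eef_rot": TCP orientation; "wrist_force": force on the tool from outside, world axes, zero at the start; "torque": the same for the moment, N m; "opening": opening from 0.0 (shut) to 1.0 (fully open).
Only numpy, scipy, OpenCV 4.12 (cv2) and the standard library are available. Lean on these libraries where they do the work, as an engineer would, in place of code of your own. Each camera call takes 0.05 s, during which the arm holds its last target. There are 200 camera calls.

## Working session

There is one attempt and no reset: what is moved stays moved. The work goes in short steps, Python scripts to look and compute and a tool call to move; the robot and the scene stay as the last step left them, time stands still between calls to the robot, and variables do not carry over. Pictures are saved under pics/ and viewed, about 8 in all and at most 12, crops included, and the job is handed in when it is done.

Besides the shell and the picture viewer there is one more tool, called after ">>>" as a command line: name --argument value ..., lists and objects as JSON in quotes. move_arm: Moves the arm, as the interface text tells. Its arguments: {"type":"object","properties":{"moves":{"type":"array","items":{"type":"object","properties":{"gripper":{"type":"number"},"x":{"type":"number"},"y":{"type":"number"},"z":{"type":"number"},"roll":{"type":"number"}}}}},"required":["moves"]}

```bash
mkdir -p pics
cat > h.py <<'E'
from bench import ctrl
import cv2, numpy as np
def snap(n,f):
    c=ctrl.camera(n); cv2.imwrite('pics/'+f,c['img'][:,:,::-1]); np.savez('pics/'+f+'.npz',**{k:v for k,v in c.items()}); return c
def load(f): return dict(np.load('pics/'+f+'.npz',allow_pickle=True))
def ray(c,u,v):
    T=np.array(c['world_from_camera']); d=np.array([(u-c['cx'])/c['fx'],-(v-c['cy'])/c['fy'],-1.]); return T[:3,3],T[:3,:3]@d
def atz(c,u,v,z):
    o,d=ray(c,u,v); return o+d*(z-o[2])/d[2]
def proj(c,p):
    T=np.array(c['world_from_camera']); q=T[:3,:3].T@(np.array(p)-T[:3,3]); return c['cx']+c['fx']*q[0]/-q[2], c['cy']-c['fy']*q[1]/-q[2]
def tri(c1,p1,c2,p2):
    o1,d1=ray(c1,*p1);o2,d2=ray(c2,*p2); s=np.linalg.lstsq(np.c_[d1,-d2],o2-o1,rcond=None)[0]
    a=o1+s[0]*d1;b=o2+s[1]*d2; return (a+b)/2,np.linalg.norm(a-b)
E
python3 - <<'E'
from h import *
for n in('top','side'):
    c=snap(n,n+'0.png'); print({k:v for k,v in c.items() if k!='img'})
print(ctrl.get_obs())
a=cv2.imread('pics/top0.png');b=cv2.imread('pics/side0.png')
E
```

```text
{'fx': 418.1513381350215, 'fy': 418.1513381350215, 'cx': 274.6142081857696, 'cy': 213.4651701654946, 'world_from_camera': array([[-0.03872088,  0.97779561, -0.20595252,  0.38896359],
       [-0.99923151, -0.03914489,  0.00201706,  0.01512864],
       [-0.00608972,  0.20587235,  0.97855991,  1.11837003],
       [ 0.        ,  0.        ,  0.        ,  1.        ]])}
{'fx': 528.694318799926, 'fy': 528.694318799926, 'cx': 278.0252310933077, 'cy': 203.71262804016573, 'world_from_camera': array([[-0.98165634,  0.14155128, -0.12772651,  0.39958128],
       [-0.19065044, -0.7351029 ,  0.65059676,  0.92780458],
       [-0.00179933,  0.66301355,  0.74860524,  1.16455021],
       [ 0.        ,  0.        ,  0.        ,  1.        ]])}
{'time_s': 0.1, 'q': array([-1.32432934e+00,  1.81466480e-01,  1.60790531e+00, -1.46434542e-05,
        1.35380884e+00, -2.06280622e-01]), 'dq': array([ 4.87335848e-04,  4.19318717e-05, -1.45309470e-03,  1.56009814e-03,
        1.36303454e-03,  1.65547527e-03]), 'joint_efforts': array([-2.81236698e-04, -4.45884955e+01, -3.52238667e+01, -3.33178850e-04,
        4.25304446e-03, -1.10058599e-05]), 'eef_pos': array([ 0.25149371, -0.5168299 ,  0.40387548]), 'eef_rot': array([-5.44884024e-04,  8.47773526e-01, -5.30357821e-01, -5.77552322e-04]), 'wrist_force': array([0.11522765, 0.65795814, 0.22434184]), 'torque': array([0.01462625, 0.02134412, 0.01081225]), 'opening': 0.9995319955302046}
```

View pics/top0.png

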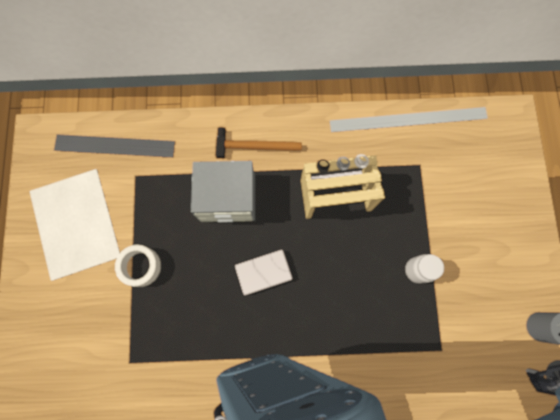

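View pics/side0.png

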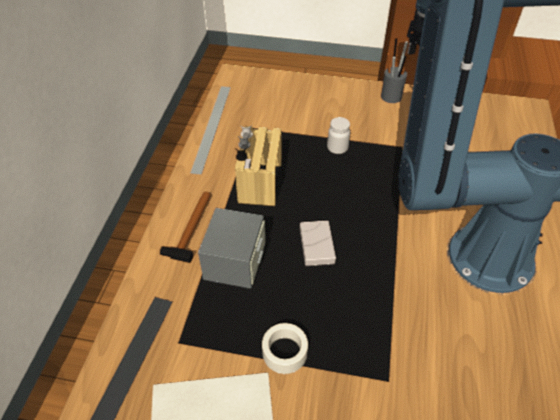

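Top view: slab at about (264,272), riser at (343,187), cabinet (223,190), tape (138,266) and glue (425,269). Side view: slab (318,243), riser (258,168). I'll enlarge the slab and riser in both.

Run:
```python
from h import *
a=cv2.imread('pics/top0.png')[145:305,220:400];b=cv2.imread('pics/side0.png')[115:275,220:350]
A=cv2.resize(a,None,fx=4.4,fy=3.7,interpolation=cv2.INTER_CUBIC) if 0 else cv2.resize(a,None,fx=3.7,fy=3.7,interpolation=cv2.INTER_CUBIC)
for i in range(0,180,20): cv2.putText(A,str(220+i),(int(i*3.7),10),0,.35,(0,255,255)); cv2.line(A,(int(i*3.7),0),(int(i*3.7),592),(0,255,255) ,1) if i%20==0 else 0
for i in range(0,160,20): cv2.putText(A,str(145+i),(0,int(i*3.7)+10),0,.35,(0,255,0)); cv2.line(A,(0,int(i*3.7)),(666,int(i*3.7)),(0,255,0),1)
cv2.imwrite('pics/topc.png',A)
B=cv2.resize(b,None,fx=3.7,fy=3.7,interpolation=cv2.INTER_CUBIC)
for i in range(0,130,20): cv2.putText(B,str(220+i),(int(i*3.7),10),0,.35,(0,255,255)); cv2.line(B,(int(i*3.7),0),(int(i*3.7),592),(0,255,255) ,1)
for i in range(0,160,20): cv2.putText(B,str(115+i),(0,int(i*3.7)+10),0,.35,(0,255,0)); cv2.line(B,(0,int(i*3.7)),(666,int(i*3.7)),(0,255,0),1)
cv2.imwrite('pics/sidec.png',B)
```

```text
(no output)
```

View pics/topc.png

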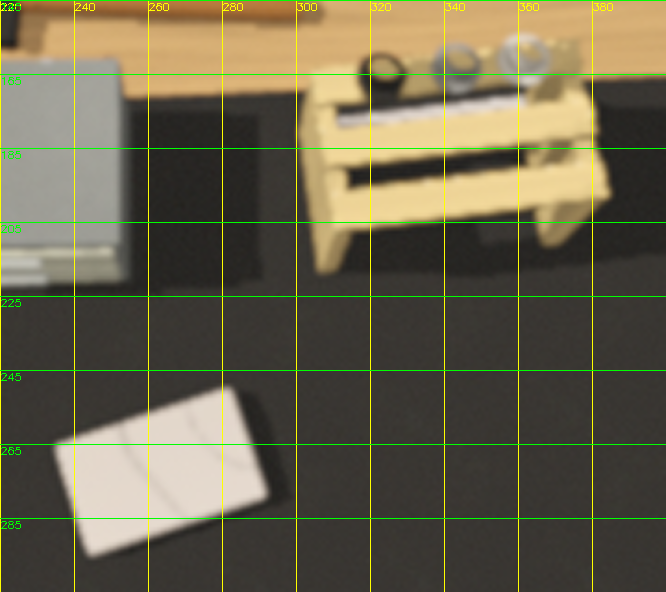

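View pics/sidec.png

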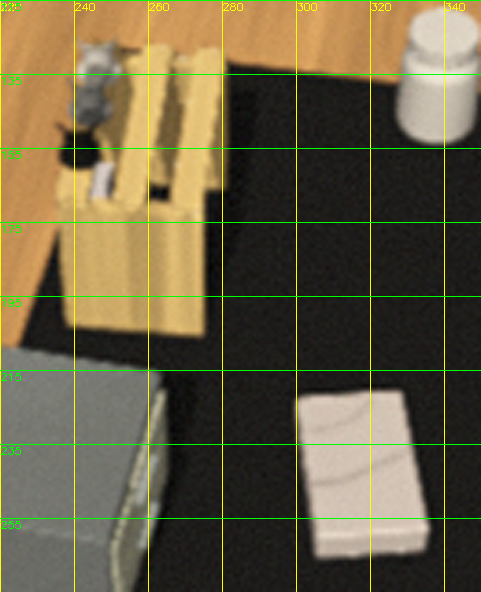

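Crops read: slab top corners, top view (234.9,264.7), (282.7,249.6), (292.2,279.1), (244.3,295.3); side view (305.1,260.1), (300.3,223.1), (328.6,220.7), (335.7,257.7). Riser panel feet and slat corners are also readable, so I'll triangulate and fit the model.

```bash
cat > fit.py <<'E'
from h import *
from scipy.optimize import least_squares
t=load('top0.png');s=load('side0.png')
T=[(234.9,264.7),(282.7,249.6),(292.2,279.1),(244.3,295.3)];S=[(305.1,260.1),(300.3,223.1),(328.6,220.7),(335.7,257.7)]
P=[]
for a,b in zip(T,S):
    p,e=tri(t,a,s,b);P.append(p);print('slab',p.round(4),round(e,4))
def w(x,p): c,q=np.cos(x[2]),np.sin(x[2]); return [x[0]+c*p[0]-q*p[1],x[1]+q*p[0]+c*p[1],p[2]]
def fit(obs,x0):
    f=lambda x:np.concatenate([np.array(proj(c,w(x,p)))-px for c,p,px in obs])
    r=least_squares(f,x0,loss='soft_l1'); print(r.x.round(4),'yaw deg',np.degrees(r.x[2]).round(2)); print(f(r.x).reshape(-1,2).round(1).tolist()); return r.x
M=[(.04,.065,.028),(.04,-.065,.028),(-.04,-.065,.028),(-.04,.065,.028)]
k=fit([(t,m,a) for m,a in zip(M,T)]+[(s,m,a) for m,a in zip(M,S)],[.4,.03,.2])
C=lambda o,x,y:(220+x/3.7,o+y/3.7)
obs=[(t,(-.055,.089,0),C(145,317,272)),(t,(-.055,-.089,0),C(145,562,245)),(t,(-.055,.077,0),C(145,340,270)),(t,(-.055,-.077,0),C(145,540,245)),
(t,(-.055,-.089,.145),C(145,610,194)),(s,(-.055,.089,0),C(115,205,335)),(s,(.054,.089,0),C(115,67,325)),(s,(-.055,-.089,.145),C(115,224,48)),(s,(-.055,.089,.145),C(115,204,208))]
b=fit(obs,[.6,-.1,0])
for o in [(tri(t,obs[0][2],s,obs[5][2])),tri(t,obs[4][2],s,obs[7][2])]: print(o)
E
python3 fit.py
```

```text
slab [0.4863 0.1212 0.0289] 0.0005
slab [ 0.5205 -0.0046  0.0237] 0.0022
slab [ 0.4434 -0.0258  0.0264] 0.001
slab [0.4079 0.0986 0.0292] 0.0006
[0.4644 0.0476 0.2734] yaw deg 15.67
[[0.1, 0.5], [-0.1, 0.2], [0.0, 0.1], [-0.3, -0.3], [0.2, 0.2], [-0.4, -1.0], [-0.2, -0.4], [-0.1, 0.5]]
[ 0.6685 -0.1581  0.091 ] yaw deg 5.21
[[1.2, 0.4], [-0.5, -0.6], [-0.6, 0.4], [1.1, -0.1], [-0.2, 0.3], [-0.5, 0.3], [0.0, 0.2], [0.4, 0.3], [-0.5, -0.5]]
(array([ 0.60453414, -0.07068632,  0.00618279]), np.float64(0.0022956800252766155))
(array([ 0.62270458, -0.25205438,  0.14546005]), np.float64(0.0006887899498028804))
```

Poses agree with the given sizes: slab at (0.464,0.048), yaw 15.7°, and bay at (0.6685,-0.158), yaw 5.2°.

Plan:
1. Push the slab's left end to the right with two fingers.
2. Push its long side forward with two fingers, turning it to bay yaw.
3. Finish with one open finger leading, which keeps the body clear of the shelf.

First I move above the left end.

>>> move_arm --moves '[{"gripper": 50, "x": -4.3, "y": -3.8}, {"gripper": 50, "x": -4.3, "y": -3.8}, {"gripper": 50, "x": -4.3, "y": -3.8}, {"gripper": 50, "x": -4.3, "y": -3.8}, {"gripper": 50, "x": -4.3, "y": -3.8}]'

```text
validation failed for argument at $.mo...
```

>>> move_arm --moves '[{"gripper": 50, "x": -4.3, "y": -3.8}, {"gripper": 50, "x": -4.3, "y": -3.8}, {"gripper": 50, "x": -4.3, "y": -3.8}, {"gripper": 50, "x": -4.3, "y": -3.8}, {"gripper": 50, "x": -4.3, "y": -3.8}]'

```text
validation failed for argument at $.mo...
```

>>> move_arm --moves '[{"gripper": 50, "x": -4.3, "y": -3.8}, {"gripper": 50, "x": -4.1, "y": -3.8}, {"gripper": 50, "roll": -10}, {"gripper": 50, "roll": -10}, {"gripper": 50, "roll": -10}]'

```text
validation failed for argument at $.mo...
```

>>> move_arm --moves '[{"gripper": 50, "roll": -10}, {"gripper": 50, "roll": -10}, {"gripper": 50, "roll": -10}, {"gripper": 50, "roll": -10}, {"gripper": 50, "roll": -9.7}]'

```text
validation failed for argument at $.mo...
```

>>> move_arm --moves '[{"gripper": 50, "x": -4.3, "y": -3.8, "z": 0, "roll": 0}, {"gripper": 50, "x": -4.3, "y": -3.8, "z": 0, "roll": 0}, {"gripper": 50, "x": -4.3, "y": -3.8, "z": 0, "roll": 0}, {"gripper": 50, "x": -4.3, "y": -3.8, "z": 0, "roll": 0}, {"gripper": 50, "x": -4.3, "y": -3.8, "z": 0, "roll": 0}]'

```text
time_s: 0.72
eef_pos: [0.3284, -0.2388, 0.4044]
eef_rot: [-0.0, 0.848, -0.531, -0.0]
wrist_force: [0.0, -0.3, -0.4]
opening: 0.498
```

>>> move_arm --moves '[{"gripper": 50, "x": -4.3, "y": -3.8, "z": 0, "roll": 0}, {"gripper": 50, "x": -4.3, "y": -3.8, "z": 0, "roll": 0}, {"gripper": 50, "x": -4.3, "y": -3.8, "z": 0, "roll": 0}, {"gripper": 50, "x": -4.3, "y": -3.8, "z": 0, "roll": 0}, {"gripper": 50, "x": -4.3, "y": -3.8, "z": 0, "roll": 0}]'

```text
time_s: 1.35
eef_pos: [0.4051, 0.0378, 0.4047]
eef_rot: [-0.0, 0.848, -0.53, 0.0]
wrist_force: [-0.1, -0.2, 0.4]
opening: 0.498
```

>>> move_arm --moves '[{"gripper": 50, "x": -4.3, "y": -3.8, "z": 0, "roll": 0}, {"gripper": 50, "x": -4.1, "y": -3.8, "z": 0, "roll": 0}, {"gripper": 50, "x": 0, "y": 0, "z": 0, "roll": -10}, {"gripper": 50, "x": 0, "y": 0, "z": 0, "roll": -10}, {"gripper": 50, "x": 0, "y": 0, "z": 0, "roll": -10}]'

```text
time_s: 1.98
eef_pos: [0.4365, 0.145, 0.4042]
eef_rot: [0.0, 0.957, -0.29, -0.001]
wrist_force: [0.9, -0.8, -0.2]
opening: 0.498
```

>>> move_arm --moves '[{"gripper": 50, "x": 0, "y": 0, "z": 0, "roll": -10}, {"gripper": 50, "x": 0, "y": 0, "z": 0, "roll": -10}, {"gripper": 50, "x": 0, "y": 0, "z": 0, "roll": -10}, {"gripper": 50, "x": 0, "y": 0, "z": 0, "roll": -10}, {"gripper": 50, "x": 0, "y": 0, "z": 0, "roll": -9.7}]'

```text
time_s: 2.6
eef_pos: [0.4366, 0.1446, 0.4043]
eef_rot: [-0.0, 0.99, 0.139, -0.0]
wrist_force: [-0.1, -0.3, -0.1]
opening: 0.499
```

```bash
cat >> h.py <<'E'
def st():
    o=ctrl.get_obs(); w,x,y,z=o['eef_rot']; hd=np.arctan2(2*(x*y+w*z),1-2*(y*y+z*z))
    print(round(o['time_s'],2),o['eef_pos'].round(4),'head',np.degrees(hd).round(2),'F',o['wrist_force'].round(1),o['opening'].round(3)); return o['eef_pos'],hd
def go(p):  # shift in tool cm
    e,h=st(); d=np.array(p)-e; print('tool cm',(100*np.array([d[0]*np.cos(h)+d[1]*np.sin(h),d[0]*np.sin(h)-d[1]*np.cos(h),-d[2]])).round(2))
E
python3 -c "
from h import *
go([.4374,.1439,.182])"
```

```text
Traceback (most recent call last):
  File "h.py", line 19, in go
    e,h=st(); d=np.array(p)-e; print('tool cm',(100*np.array([d[0]*np.cos(h)+d[1]*np.sin(h),d[0]*np.sin(h)-d[1]*np.cos(h),-d[2]])).round(2))
        ~~^^
  File "h.py", line 17, in st
    print(round(o['time_s'],2),o['eef_pos'].round(4),'head',np.degrees(hd).round(2),'F',o['wrist_force'].round(1),o['opening'].round(3)); return o['eef_pos'],hd
                                                                                                                  ^^^^^^^^^^^^^^^^^^
AttributeError: 'float' object has no attribute 'round'
```

>>> move_arm --moves '[{"gripper": 50, "x": 0, "y": 0, "z": 5.5, "roll": 0}, {"gripper": 50, "x": 0, "y": 0, "z": 5.5, "roll": 0}, {"gripper": 50, "x": 0, "y": 0, "z": 5.5, "roll": 0}, {"gripper": 50, "x": 0, "y": 0, "z": 4.5, "roll": 0}, {"gripper": 50, "x": 0, "y": 0, "z": 1.2, "roll": 0}]'

```text
time_s: 3.22
eef_pos: [0.435, 0.1445, 0.18]
eef_rot: [-0.0, 0.991, 0.136, -0.003]
wrist_force: [0.3, -0.6, 0.3]
opening: 0.502
```

```bash
sed -i "s/o\['opening'\].round(3)/round(o['opening'],3)/" h.py
python3 - <<'E'
from h import *
go([.4374,.1439,.182])
c=snap('side','s1.png'); d=snap('top','t1.png')
a=cv2.resize(c['img'][150:350,220:480,::-1],None,fx=3,fy=3,interpolation=cv2.INTER_CUBIC); cv2.imwrite('pics/s1c.png',a)
E
```

```text
3.23 [0.435  0.1445 0.18  ] head 15.64 F [ 0.3 -0.6  0.3] 0.502
tool cm [ 0.21  0.12 -0.2 ]
```

View pics/s1c.png

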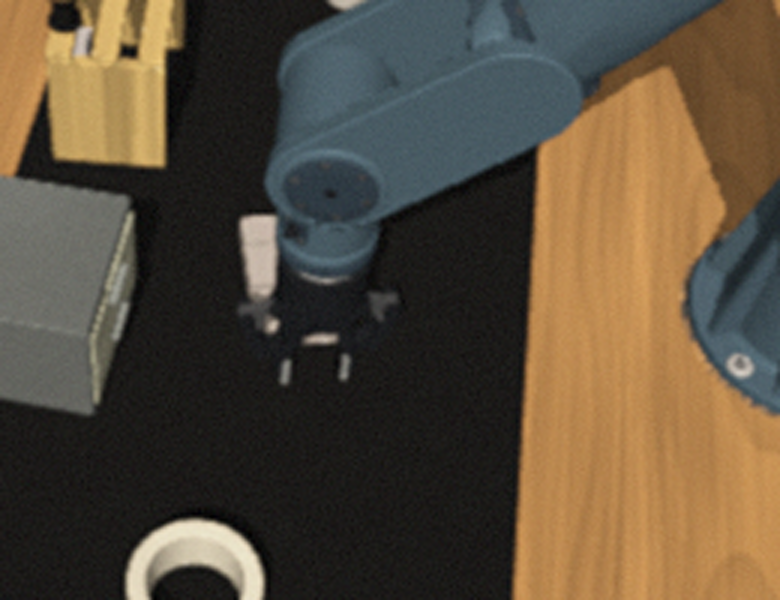

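The side crop shows the gripper behind the slab's left end. Silvery pads end at about (315,278) and (335,277) in full-picture pixels, so I can check the tip height.

Run:
```python
from h import *
c=load('s1.png')
h=np.radians(15.64)
for s,p in((1,(315,277.7)),(-1,(334.7,276.7))):
  for z in(0,.01,.02):
    q=atz(c,*p,z)[:2]-[.435,.1445]; print(s,z,'tool x,y mm',(1000*np.array([q@[np.cos(h),np.sin(h)],q@[np.sin(h),-np.cos(h)]])).round(1))
```

```text
1 0 tool x,y mm [20.1 -1.5]
1 0.01 tool x,y mm [21.4 -8.1]
1 0.02 tool x,y mm [ 22.8 -14.6]
-1 0 tool x,y mm [-31.8  -2.7]
-1 0.01 tool x,y mm [-30.   -9.2]
-1 0.02 tool x,y mm [-28.2 -15.7]
```

Tips are about 13 mm up, as expected at half opening. I lower 5 mm and push right, gently.

>>> move_arm --moves '[{"gripper": 50, "x": 0.2, "y": 0.8, "z": 0.5, "roll": 0}, {"gripper": 50, "x": 0, "y": 0.8, "z": 0, "roll": 0}, {"gripper": 50, "x": 0, "y": 0.4, "z": 0, "roll": 0}, {"gripper": 50, "x": 0, "y": 0.4, "z": 0, "roll": 0}, {"gripper": 50, "x": 0, "y": 0.5, "z": 0, "roll": 0}]'

```text
time_s: 3.95
eef_pos: [0.4467, 0.1174, 0.1782]
eef_rot: [-0.001, 0.991, 0.136, 0.0]
wrist_force: [-3.0, 5.7, 3.8]
opening: 0.499
```

>>> move_arm --moves '[{"gripper": 50, "x": 0, "y": 0.8, "z": 0, "roll": 0}, {"gripper": 50, "x": 0, "y": 1, "z": 0, "roll": 0}, {"gripper": 50, "x": 0, "y": 1, "z": 0, "roll": 0}, {"gripper": 50, "x": 0, "y": 1, "z": 0, "roll": 0}, {"gripper": 50, "x": 0, "y": 1, "z": 0, "roll": 0}]'

```text
time_s: 4.58
eef_pos: [0.4593, 0.0712, 0.178]
eef_rot: [-0.001, 0.991, 0.136, -0.0]
wrist_force: [-1.6, 5.1, 4.2]
opening: 0.495
```

Run:
```python
from h import *
st()
c=snap('side','s2.png'); d=snap('top','t2.png')
a=cv2.resize(c['img'][150:350,250:400,::-1],None,fx=3,fy=3,interpolation=cv2.INTER_CUBIC)
b=cv2.resize(d['img'][170:370,200:310,::-1],None,fx=3,fy=3,interpolation=cv2.INTER_CUBIC); cv2.imwrite('pics/s2c.png',np.hstack([a,b]))
```

```text
4.58 [0.4593 0.0712 0.178 ] head 15.64 F [-1.6  5.1  4.2] 0.495
```

View pics/s2c.png

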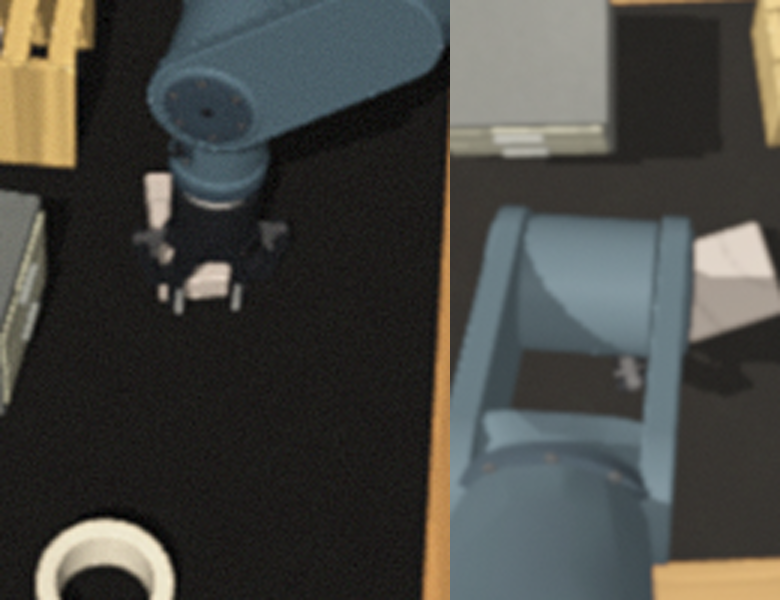

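The slab is sliding with both fingers on its end face (about 5 N). I'll continue 17.5 cm.

>>> move_arm --moves '[{"gripper": 50, "x": 0, "y": 1.2, "z": 0, "roll": 0}, {"gripper": 50, "x": 0, "y": 1.2, "z": 0, "roll": 0}, {"gripper": 50, "x": 0, "y": 1.2, "z": 0, "roll": 0}, {"gripper": 50, "x": 0, "y": 1.2, "z": 0, "roll": 0}, {"gripper": 50, "x": 0, "y": 1.2, "z": 0, "roll": 0}]'

```text
time_s: 5.3
eef_pos: [0.4753, 0.0136, 0.1776]
eef_rot: [-0.001, 0.991, 0.136, -0.001]
wrist_force: [-1.9, 5.2, 3.9]
opening: 0.498
```

>>> move_arm --moves '[{"gripper": 50, "x": 0, "y": 1.2, "z": 0, "roll": 0}, {"gripper": 50, "x": 0, "y": 1.2, "z": 0, "roll": 0}, {"gripper": 50, "x": 0, "y": 1.2, "z": 0, "roll": 0}, {"gripper": 50, "x": 0, "y": 1.2, "z": 0, "roll": 0}, {"gripper": 50, "x": 0, "y": 1.2, "z": 0, "roll": 0}]'

```text
time_s: 5.92
eef_pos: [0.4914, -0.044, 0.1776]
eef_rot: [-0.001, 0.991, 0.136, -0.001]
wrist_force: [-0.5, 5.4, 4.4]
opening: 0.499
```

>>> move_arm --moves '[{"gripper": 50, "x": 0, "y": 1.2, "z": 0, "roll": 0}, {"gripper": 50, "x": 0, "y": 1.2, "z": 0, "roll": 0}, {"gripper": 50, "x": 0, "y": 1.2, "z": 0, "roll": 0}, {"gripper": 50, "x": 0, "y": 1.0, "z": 0, "roll": 0}, {"gripper": 50, "x": 0, "y": 0.7, "z": 0, "roll": 0}]'

```text
time_s: 6.55
eef_pos: [0.5058, -0.0954, 0.1775]
eef_rot: [-0.001, 0.991, 0.136, -0.001]
wrist_force: [-1.8, 4.6, 4.4]
opening: 0.496
```

>>> move_arm --moves '[{"gripper": 50, "x": 0, "y": 0.2, "z": 0, "roll": 0}, {"gripper": 50, "x": 0, "y": -1, "z": 0, "roll": 0}, {"gripper": 50, "x": 0, "y": -3, "z": 0, "roll": 0}, {"gripper": 50, "x": 0, "y": -3, "z": -5, "roll": 0}, {"gripper": 50, "x": 0, "y": -3, "z": -5, "roll": 0}]'

```text
time_s: 7.18
eef_pos: [0.4788, -0.0, 0.2781]
eef_rot: [-0.0, 0.991, 0.136, -0.001]
wrist_force: [1.7, -0.6, 0.4]
opening: 0.501
```

>>> move_arm --moves '[{"gripper": 100, "x": -2, "y": 4.4, "z": 0, "roll": 0}, {"gripper": 100, "x": -2, "y": 4.4, "z": 0, "roll": 0}, {"gripper": 100, "x": -2, "y": 4.4, "z": 0, "roll": 0}, {"gripper": 100, "x": -1.7, "y": 4.5, "z": 0, "roll": 0}, {"gripper": 100, "x": 0, "y": 0, "z": 0, "roll": 10}]'

```text
time_s: 7.8
eef_pos: [0.453, -0.1952, 0.278]
eef_rot: [0.001, 0.999, 0.046, 0.001]
wrist_force: [-0.5, -0.1, -0.0]
opening: 0.999
```

>>> move_arm --moves '[{"gripper": 100, "x": 0, "y": 0, "z": 0, "roll": 10}, {"gripper": 100, "x": 0, "y": 0, "z": 0, "roll": 10}, {"gripper": 100, "x": 0, "y": 0, "z": 0, "roll": 10}, {"gripper": 100, "x": 0, "y": 0, "z": 0, "roll": 10}, {"gripper": 100, "x": 0, "y": 0, "z": 0, "roll": 10}]'

```text
time_s: 8.43
eef_pos: [0.4531, -0.1919, 0.2776]
eef_rot: [0.0, 0.925, -0.38, 0.0]
wrist_force: [-0.3, 0.3, 0.1]
opening: 1.001
```

>>> move_arm --moves '[{"gripper": 100, "x": 0, "y": 0, "z": 0, "roll": 10}, {"gripper": 100, "x": 0, "y": 0, "z": 0, "roll": 10}, {"gripper": 100, "x": 0, "y": 0, "z": 0, "roll": 10}, {"gripper": 100, "x": 0, "y": 0, "z": 0, "roll": 0}]'

```text
time_s: 8.93
eef_pos: [0.4532, -0.192, 0.2776]
eef_rot: [0.0, 0.797, -0.603, 0.0]
wrist_force: [-0.1, -0.7, 0.4]
opening: 1.001
```

Run:
```python
from h import *
go([.453,-.191,.178])
print('glue',atz(load('top0.png'),428,262,.1))
c=snap('side','s3.png'); d=snap('top','t3.png')
a=cv2.resize(c['img'][110:260,230:360,::-1],None,fx=3,fy=3,interpolation=cv2.INTER_CUBIC)
b=cv2.resize(d['img'][170:320,270:400,::-1],None,fx=3,fy=3,interpolation=cv2.INTER_CUBIC); cv2.imwrite('pics/s3c.png',np.hstack([a,b]))
```

```text
8.93 [ 0.4532 -0.192   0.2776] head -74.24 F [-0.1 -0.7  0.4] 1.001
tool cm [-0.1  -0.01  9.96]
glue [ 0.46828542 -0.3538385   0.1       ]
```

View pics/s3c.png

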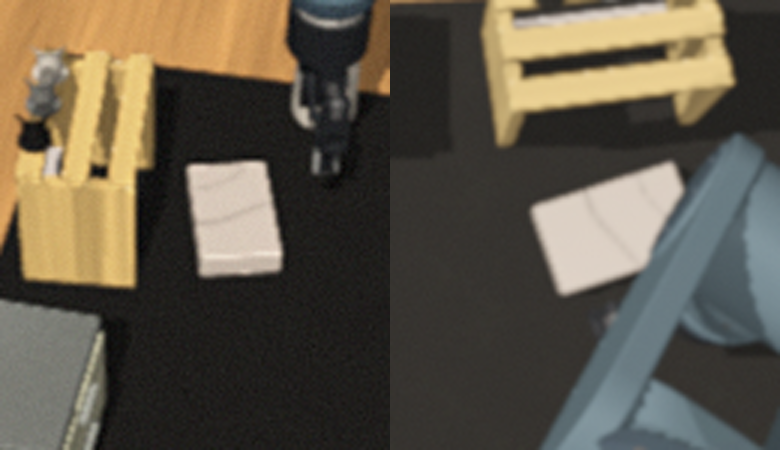

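The slab is clear in both: side corners (292.3,165), (318,164), (323.7,195.3), (296.3,198); top (316.7,239), (364.3,224), (327.3,268.7). Refit:

```bash
cat > fit2.py <<'E'
import io,contextlib
with contextlib.redirect_stdout(io.StringIO()): from fit import *
def rep(t,T,s,S,x0):
    k=fit([(t,M[i],a) for i,a in T.items()]+[(s,M[i],a) for i,a in S.items()],x0)
    d=k[:2]-b[:2];c,q=np.cos(b[2]),np.sin(b[2]);print('in bay mm',1000*(c*d[0]+q*d[1]),1000*(-q*d[0]+c*d[1]),'yaw',np.degrees(k[2]-b[2]))
    return k
E
python3 - <<'E'
from fit2 import *
rep(load('t3.png'),{0:(316.7,239),1:(364.3,224),3:(327.3,268.7)},load('s3.png'),{0:(296.3,198),1:(292.3,165),2:(318,164),3:(323.7,195.3)},[.526,-.17,.27])
E
```

```text
[ 0.5244 -0.1696  0.2707] yaw deg 15.51
[[0.5, -0.1], [-0.7, 0.1], [-0.1, -0.6], [0.3, -1.1], [-0.0, 0.6], [0.2, 0.1], [0.2, -0.1]]
in bay mm -144.50568189664173 1.6594460872425294 yaw 10.29614204517904
```

Slab lies at bay (-144.5, +1.7) mm with 10.3° to take out. I descend behind its long side, touch it and push while turning.

>>> move_arm --moves '[{"gripper": 100, "x": -0.2, "y": 0, "z": 4, "roll": 0}, {"gripper": 100, "x": 0, "y": 0, "z": 4, "roll": 0}, {"gripper": 100, "x": 0, "y": 0, "z": 2.2, "roll": 0}, {"gripper": 100, "x": 0, "y": 0, "z": 0.5, "roll": 0}, {"gripper": 100, "x": 0, "y": -1, "z": 0, "roll": 0}]'

```text
time_s: 9.65
eef_pos: [0.4625, -0.1878, 0.1709]
eef_rot: [0.0, 0.797, -0.604, -0.0]
wrist_force: [0.3, 0.1, 1.2]
opening: 1.002
```

>>> move_arm --moves '[{"gripper": 100, "x": 0, "y": -0.6, "z": 0, "roll": 0}, {"gripper": 100, "x": 0, "y": -0.4, "z": 0, "roll": 0}, {"gripper": 100, "x": 0, "y": -0.4, "z": 0, "roll": 0}, {"gripper": 100, "x": 0, "y": -0.4, "z": 0, "roll": 0}]'

```text
time_s: 10.15
eef_pos: [0.4795, -0.183, 0.1709]
eef_rot: [0.001, 0.797, -0.604, -0.001]
wrist_force: [-5.9, -2.1, 4.7]
opening: 0.999
```

>>> move_arm --moves '[{"gripper": 100, "x": -0.1, "y": -0.6, "z": 0, "roll": 2}, {"gripper": 100, "x": -0.1, "y": -0.6, "z": 0, "roll": 2}, {"gripper": 100, "x": -0.1, "y": -0.6, "z": 0, "roll": 2}, {"gripper": 100, "x": -0.1, "y": -0.6, "z": 0, "roll": 2}, {"gripper": 100, "x": -0.1, "y": -0.6, "z": 0, "roll": 2.5}]'

```text
time_s: 10.78
eef_pos: [0.5073, -0.1716, 0.1704]
eef_rot: [0.001, 0.738, -0.675, -0.002]
wrist_force: [-6.9, 0.8, 3.8]
opening: 1.0
```

Run:
```python
from fit2 import *
p,h=st(); d=p[:2]-b[:2];c,q=np.cos(b[2]),np.sin(b[2]);print('TCP in bay mm',1000*(c*d[0]+q*d[1]),1000*(-q*d[0]+c*d[1]))
c=snap('side','s4.png'); d=snap('top','t4.png')
a=cv2.resize(c['img'][110:260,230:360,::-1],None,fx=3,fy=3,interpolation=cv2.INTER_CUBIC)
b=cv2.resize(d['img'][170:320,270:400,::-1],None,fx=3,fy=3,interpolation=cv2.INTER_CUBIC); cv2.imwrite('pics/s4c.png',np.hstack([a,b]))
```

```text
10.78 [ 0.5073 -0.1716  0.1704] head -84.91 F [-6.9  0.8  3.8] 1.0
TCP in bay mm -161.69673175262605 1.1812906758444375
```

View pics/s4c.png

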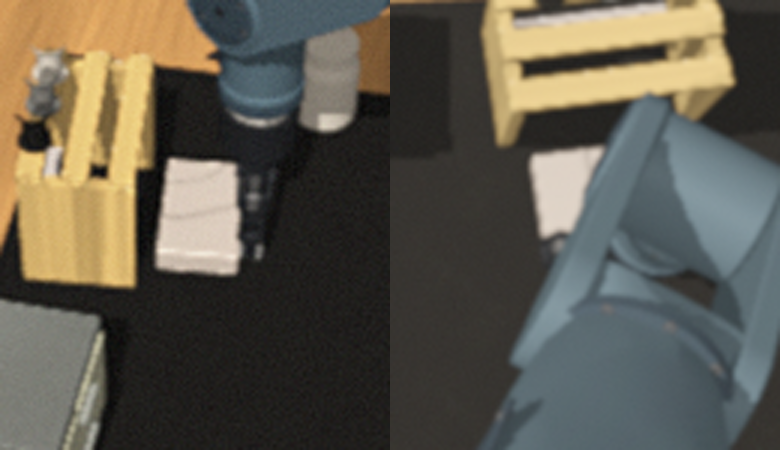

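Side: slab near the riser, edge facing squarely; corners (286,163.3), (309.3,164.3), (309.7,196), (283.3,193.3); top (317,221), (320.7,251).

Run:
```python
from fit2 import *
rep(load('t4.png'),{0:(317,221),3:(320.7,251)},load('s4.png'),{0:(283.3,193.3),1:(286,163.3),2:(309.3,164.3),3:(309.7,196)},[.56,-.17,.1])
```

```text
[ 0.5578 -0.1672  0.0935] yaw deg 5.36
[[0.1, 0.7], [1.1, 0.6], [-2.1, 0.7], [-0.8, -0.2], [1.8, 0.5], [-1.1, -0.0]]
in bay mm -111.09647496533982 0.9257017531956995 yaw 0.14646189863635187
```

Aligned and centred (yaw 0.1°, 1 mm off). I push straight in 54 mm, which keeps the body short of the shelf edge, then back off.

>>> move_arm --moves '[{"gripper": 100, "x": 0, "y": -0.6, "z": 0, "roll": 0}, {"gripper": 100, "x": 0, "y": -0.8, "z": 0, "roll": 0}, {"gripper": 100, "x": 0, "y": -0.8, "z": 0, "roll": 0}, {"gripper": 100, "x": 0, "y": -0.8, "z": 0, "roll": 0}, {"gripper": 100, "x": 0, "y": -0.8, "z": 0, "roll": 0}]'

```text
time_s: 11.5
eef_pos: [0.5463, -0.1685, 0.1705]
eef_rot: [0.0, 0.738, -0.675, -0.0]
wrist_force: [-2.8, 0.8, -1.6]
opening: 1.008
```

>>> move_arm --moves '[{"gripper": 100, "x": 0, "y": -0.7, "z": 0, "roll": 0}, {"gripper": 100, "x": 0, "y": -0.5, "z": 0, "roll": 0}, {"gripper": 100, "x": 0, "y": -0.4, "z": 0, "roll": 0}, {"gripper": 100, "x": 0, "y": 0.5, "z": 0, "roll": 0}, {"gripper": 100, "x": 0, "y": 4, "z": 0, "roll": 0}]'

```text
time_s: 12.12
eef_pos: [0.5185, -0.1718, 0.1719]
eef_rot: [-0.001, 0.739, -0.674, 0.003]
wrist_force: [-0.2, -0.6, -0.1]
opening: 1.001
```

>>> move_arm --moves '[{"gripper": 100, "x": 0, "y": 4, "z": 0, "roll": 0}, {"gripper": 100, "x": 0, "y": 1, "z": 0, "roll": -10}, {"gripper": 100, "x": 0, "y": 0, "z": 0, "roll": -10}, {"gripper": 100, "x": 0, "y": 0, "z": 0, "roll": -10}, {"gripper": 100, "x": 0, "y": 0, "z": 0, "roll": -10}]'

```text
time_s: 12.75
eef_pos: [0.4674, -0.176, 0.1714]
eef_rot: [0.0, 0.925, -0.379, 0.001]
wrist_force: [0.5, 0.7, 0.4]
opening: 0.997
```

>>> move_arm --moves '[{"gripper": 100, "x": 0, "y": 0, "z": 0, "roll": -10}, {"gripper": 100, "x": 0, "y": 0, "z": 0, "roll": -10}, {"gripper": 100, "x": 0, "y": 0, "z": 0, "roll": -10}, {"gripper": 100, "x": 0, "y": 0, "z": 0, "roll": -10}, {"gripper": 100, "x": 0, "y": 0, "z": 0, "roll": -10}]'

```text
time_s: 13.38
eef_pos: [0.4675, -0.176, 0.1714]
eef_rot: [0.001, 0.999, 0.048, 0.001]
wrist_force: [0.7, 0.6, -0.5]
opening: 1.002
```

```bash
cat >> fit2.py <<'E'
def tb():
    p,h=st(); d=p[:2]-b[:2];c,q=np.cos(b[2]),np.sin(b[2]);print('TCP in bay mm',1000*(c*d[0]+q*d[1]),1000*(-q*d[0]+c*d[1]),'head',np.degrees(h-b[2]))
E
python3 - <<'E'
from fit2 import *
tb()
c=snap('side','s5.png'); d=snap('top','t5.png')
a=cv2.resize(c['img'][110:260,230:360,::-1],None,fx=3,fy=3,interpolation=cv2.INTER_CUBIC)
b=cv2.resize(d['img'][150:300,270:400,::-1],None,fx=3,fy=3,interpolation=cv2.INTER_CUBIC); cv2.imwrite('pics/s5c.png',np.hstack([a,b]))
E
```

```text
13.38 [ 0.4675 -0.176   0.1714] head 5.46 F [ 0.7  0.6 -0.5] 1.002
TCP in bay mm -201.8094472015611 0.4428063762397516 head 0.24347804387649796
```

View pics/s5c.png

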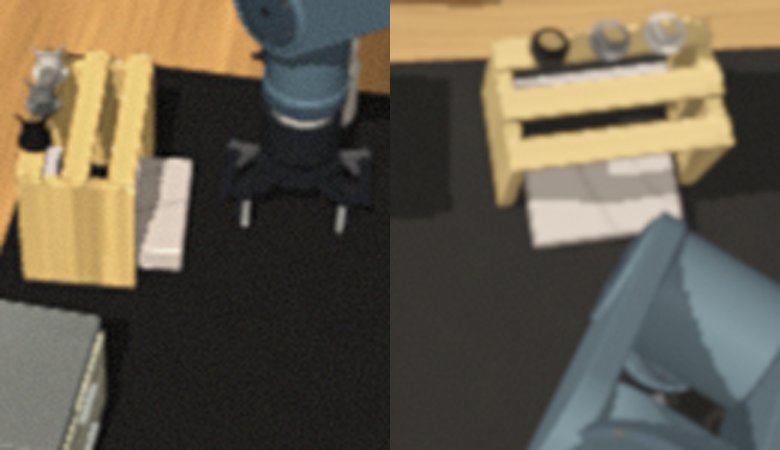

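Slab sits between the panels, parallel with the rail, its near edge running from (317.7,232) to (368,224) in the top view. The gripper has turned with one finger leading. Before closing in, I check the body-to-finger lead and the slab edge.

Run:
```python
from fit2 import *
t=load('t5.png');s=load('s5.png');c,q=np.cos(b[2]),np.sin(b[2])
def bay(P): d=P[:2]-b[:2]; return (1000*np.array([c*d[0]+q*d[1],-q*d[0]+c*d[1]])).round(1)
print('near edge', bay(atz(t,317.7,232.3,.028)),bay(atz(t,368,224,.028)),'side',bay(atz(s,230+182/3,110+253/3,.028)),bay(atz(s,230+191/3,110+160/3,.028)))
print('finger back z .02/.06',[bay(atz(s,230+228/3,110+205/3,z)) for z in(.02,.06)],'body z.1',[bay(atz(s,230+x/3,110+145/3,.1)) for x in(262,345)])
```

```text
near edge [-99.5  68.7] [-94.8 -66.6] side [-98.8  64.5] [-97.  -65.5]
finger back z .02/.06 [array([-138.8,  -12.7]), array([-139.8,   26.3])] body z.1 [array([-168.4,  -18.9]), array([-248.5,  -26.9])]
```

>>> move_arm --moves '[{"gripper": 100, "x": 1.5, "y": 0, "z": 0, "roll": 0}, {"gripper": 100, "x": 1, "y": 0, "z": 0, "roll": 0}, {"gripper": 100, "x": 0.8, "y": 0, "z": 0, "roll": 0}, {"gripper": 100, "x": 0.4, "y": 0, "z": 0, "roll": 0}, {"gripper": 100, "x": 0.4, "y": 0, "z": 0, "roll": 0}]'

```text
time_s: 14.1
eef_pos: [0.5082, -0.1718, 0.1705]
eef_rot: [-0.0, 0.999, 0.045, -0.0]
wrist_force: [-0.2, 1.3, -0.2]
opening: 1.0
```

>>> move_arm --moves '[{"gripper": 100, "x": 0.4, "y": 0, "z": 0, "roll": 0}, {"gripper": 100, "x": 0.4, "y": 0, "z": 0, "roll": 0}, {"gripper": 100, "x": 0.4, "y": 0, "z": 0, "roll": 0}]'

```text
time_s: 14.48
eef_pos: [0.5196, -0.1709, 0.1706]
eef_rot: [-0.0, 0.999, 0.045, -0.001]
wrist_force: [-6.0, -1.1, 4.5]
opening: 1.001
```

Run:
```python
from fit2 import *
tb();print(ctrl.get_obs()['torque'])
```

```text
14.47 [ 0.5196 -0.1709  0.1706] head 5.15 F [-6.  -1.1  4.5] 1.001
TCP in bay mm -149.4004505269198 0.759668023493797 head -0.06379843451207949
[-0.07726742  0.60035329  0.00207538]
```

Contact with the slab near TCP bay x ≈ -150 mm (6 N). I continue in, slowing down towards the rail.

>>> move_arm --moves '[{"gripper": 100, "x": 0.6, "y": 0, "z": 0, "roll": 0}, {"gripper": 100, "x": 0.8, "y": 0, "z": 0, "roll": 0}, {"gripper": 100, "x": 0.8, "y": 0, "z": 0, "roll": 0}, {"gripper": 100, "x": 0.8, "y": 0, "z": 0, "roll": 0}, {"gripper": 100, "x": 0.6, "y": 0, "z": 0, "roll": 0}]'

```text
time_s: 15.1
eef_pos: [0.5555, -0.1676, 0.1704]
eef_rot: [-0.0, 0.999, 0.045, -0.001]
wrist_force: [-5.4, -0.3, 3.8]
opening: 0.995
```

>>> move_arm --moves '[{"gripper": 100, "x": 0.4, "y": 0, "z": 0, "roll": 0}, {"gripper": 100, "x": 0.3, "y": 0, "z": 0, "roll": 0}, {"gripper": 100, "x": 0.2, "y": 0, "z": 0, "roll": 0}]'

```text
time_s: 15.48
eef_pos: [0.5647, -0.1668, 0.1704]
eef_rot: [-0.0, 0.999, 0.045, -0.0]
wrist_force: [-4.7, 0.6, 0.5]
opening: 0.998
```

Run:
```python
from fit2 import *
tb();print(ctrl.get_obs()['torque'])
c=snap('side','s6.png'); d=snap('top','t6.png')
a=cv2.resize(c['img'][110:210,230:330,::-1],None,fx=4,fy=4,interpolation=cv2.INTER_CUBIC)
b=cv2.resize(d['img'][150:250,290:390,::-1],None,fx=4,fy=4,interpolation=cv2.INTER_CUBIC); cv2.imwrite('pics/s6c.png',np.hstack([a,b]))
```

```text
15.47 [ 0.5647 -0.1668  0.1704] head 5.14 F [-4.7  0.6  0.5] 0.998
TCP in bay mm -104.15111595321778 0.7626569129808077 head -0.07051338018014508
[-0.06839042  0.56651897  0.02825688]
```

View pics/s6c.png

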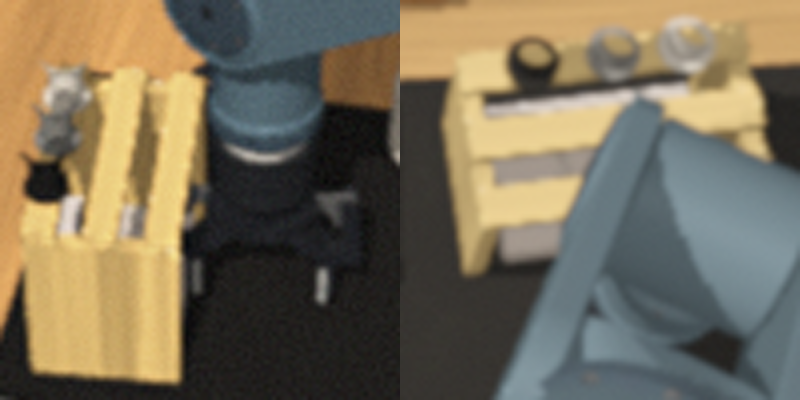

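View: slab under the slats, arm clear of the front slat, dark gap to the rail still there. I creep forward.

>>> move_arm --moves '[{"gripper": 100, "x": 0.2, "y": 0, "z": 0, "roll": 0}, {"gripper": 100, "x": 0.15, "y": 0, "z": 0, "roll": 0}]'

```text
time_s: 15.82
eef_pos: [0.5682, -0.1665, 0.1705]
eef_rot: [-0.0, 0.999, 0.045, -0.0]
wrist_force: [-3.3, 0.2, -0.5]
opening: 1.002
```

>>> move_arm --moves '[{"gripper": 100, "x": 0.1, "y": 0, "z": 0, "roll": 0}]'

```text
time_s: 15.95
eef_pos: [0.5693, -0.1664, 0.1705]
eef_rot: [-0.0, 0.999, 0.045, -0.0]
wrist_force: [-2.7, -0.1, -2.2]
opening: 0.999
```

Run:
```python
from fit2 import *
tb();print(ctrl.get_obs()['torque'])
```

```text
15.95 [ 0.5693 -0.1664  0.1705] head 5.15 F [-2.7 -0.1 -2.2] 0.999
TCP in bay mm -99.5476851194904 0.7164745130925597 head -0.06712347849891084
[-0.01436576  0.50619742 -0.01528566]
```

>>> move_arm --moves '[{"gripper": 100, "x": 0.1, "y": 0, "z": 0, "roll": 0}, {"gripper": 100, "x": 0.05, "y": 0, "z": 0, "roll": 0}]'

```text
time_s: 16.2
eef_pos: [0.5708, -0.1663, 0.1706]
eef_rot: [-0.0, 0.999, 0.045, -0.0]
wrist_force: [-2.8, -0.0, -1.7]
opening: 1.0
```

>>> move_arm --moves '[{"gripper": 100, "x": 0.1, "y": 0, "z": 0, "roll": 0}]'

```text
time_s: 16.32
eef_pos: [0.5717, -0.1662, 0.1707]
eef_rot: [-0.0, 0.999, 0.045, -0.0]
wrist_force: [-3.2, -0.7, -2.3]
opening: 0.999
```

Run:
```python
from fit2 import *
tb();print(ctrl.get_obs()['torque'])
```

```text
16.32 [ 0.5717 -0.1662  0.1707] head 5.14 F [-3.2 -0.7 -2.3] 0.999
TCP in bay mm -97.08009623026798 0.6596282738421857 head -0.07135383167144667
[-0.04436581  0.49625677 -0.02996857]
```

>>> move_arm --moves '[{"gripper": 100, "x": 0.1, "y": 0, "z": 0, "roll": 0}]'

```text
time_s: 16.45
eef_pos: [0.5728, -0.1662, 0.1707]
eef_rot: [-0.0, 0.999, 0.045, -0.0]
wrist_force: [-2.6, -0.6, -2.2]
opening: 0.997
```

>>> move_arm --moves '[{"gripper": 100, "x": 0.1, "y": 0, "z": 0, "roll": 0}]'

```text
time_s: 16.58
eef_pos: [0.5738, -0.1661, 0.1707]
eef_rot: [0.0, 0.999, 0.045, 0.0]
wrist_force: [-3.7, -0.8, -2.3]
opening: 1.006
```

Run:
```python
from fit2 import *
tb();print(ctrl.get_obs()['torque'])
```

```text
16.57 [ 0.5738 -0.1661  0.1707] head 5.15 F [-3.7 -0.8 -2.3] 1.006
TCP in bay mm -94.98914223115177 0.6583204652838466 head -0.06684176317970607
[-0.02280756  0.50035213 -0.005266  ]
```

Run:
```python
from fit2 import *
c=snap('side','s7.png'); d=snap('top','t7.png')
a=cv2.resize(c['img'][120:210,230:295,::-1],None,fx=6,fy=6,interpolation=cv2.INTER_CUBIC)
b=cv2.resize(d['img'][155:245,295:360,::-1],None,fx=6,fy=6,interpolation=cv2.INTER_CUBIC); cv2.imwrite('pics/s7c.png',np.hstack([a,b]))
```

```text
(no output)
```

View pics/s7c.png

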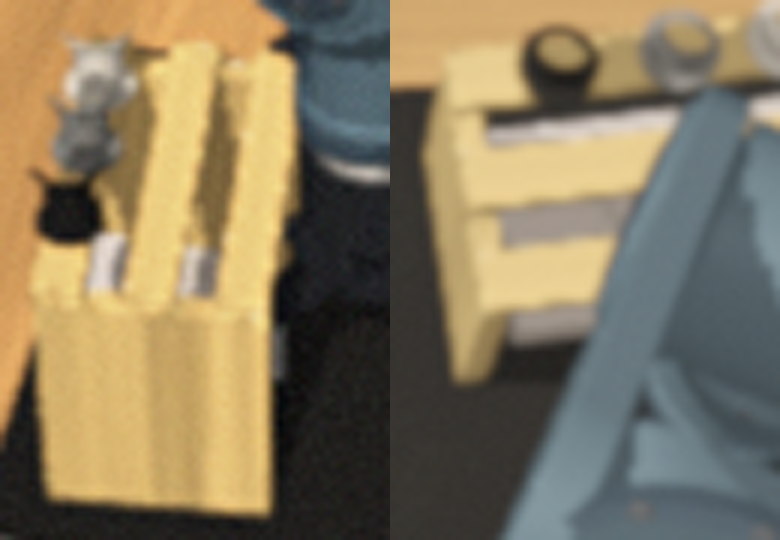

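Run:
```python
from fit2 import *
t=load('t7.png');c,q=np.cos(b[2]),np.sin(b[2])
def bay(P): d=P[:2]-b[:2]; return (1000*np.array([c*d[0]+q*d[1],-q*d[0]+c*d[1]])).round(1)
for z in(0,.003,.025,.028): print(z,bay(atz(t,315.8,212.5,z)),bay(atz(t,295+(585-390)/6,155+337/6,z)))
P=lambda x,y,z:np.array(proj(t,w(b,(x,y,z)))).round(1)
print('rail left-top-front',P(.04,.077,.022),'slat front edges low',P(-.055,.04,.135),'home near edge top',P(-.04,.06,.028),'bottom',P(-.04,.06,0),'-47:',P(-.047,.06,.028),P(-.047,.06,0))
# column profile: slab near edge in top image
g=t['img'].astype(int).sum(2)
for u in(318,322,326): print(u,g[200:222,u].tolist())
```

```text
0 [-40.5  62.3] [-40.9  30. ]
0.003 [-41.1  62.6] [-41.5  30.5]
0.025 [-45.4  65.3] [-45.9  33.8]
0.028 [-46.   65.7] [-46.5  34.2]
rail left-top-front [306.7 182.8] slat front edges low [330.9 205.5] home near edge top [317.6 210. ] bottom [316.6 212.2] -47: [318.  212.6] [317.  214.7]
318 [584, 588, 591, 594, 594, 566, 489, 449, 454, 433, 389, 327, 221, 127, 103, 101, 107, 107, 119, 143, 155, 154]
322 [586, 590, 592, 589, 558, 481, 436, 447, 448, 413, 358, 269, 162, 112, 101, 105, 102, 104, 120, 148, 164, 178]
326 [586, 592, 593, 596, 566, 489, 446, 454, 436, 389, 328, 222, 156, 176, 216, 254, 296, 326, 340, 348, 359, 361]
```

Near edge measures at bay x ≈ -41, so it is almost home (±2 mm). I continue in fine steps, watching force and moment.

>>> move_arm --moves '[{"gripper": 100, "x": 0.05, "y": 0, "z": 0, "roll": 0}, {"gripper": 100, "x": 0.05, "y": 0, "z": 0, "roll": 0}]'

```text
time_s: 16.92
eef_pos: [0.5745, -0.166, 0.1708]
eef_rot: [-0.0, 0.999, 0.045, -0.001]
wrist_force: [-6.5, 0.1, 1.9]
opening: 1.0
```

Run:
```python
from fit2 import *
tb();print(ctrl.get_obs()['torque'])
```

```text
16.93 [ 0.5745 -0.166   0.1708] head 5.15 F [-6.5  0.1  1.9] 1.0
TCP in bay mm -94.33329476666161 0.6653388846500525 head -0.06246473760638332
[6.82371936e-04 8.76788146e-01 1.78475668e-02]
```

>>> move_arm --moves '[{"gripper": 100, "x": 0.05, "y": 0, "z": 0, "roll": 0}]'

```text
time_s: 17.05
eef_pos: [0.5747, -0.1659, 0.1708]
eef_rot: [-0.0, 0.999, 0.045, -0.001]
wrist_force: [-8.8, 0.5, 4.0]
opening: 1.004
```

Run:
```python
from fit2 import *
tb();print(ctrl.get_obs()['torque'])
```

```text
17.05 [ 0.5747 -0.1659  0.1708] head 5.15 F [-8.8  0.5  4. ] 1.004
TCP in bay mm -94.05958737760453 0.7240873506473098 head -0.05841441327653912
[0.06726697 1.10557113 0.0879116 ]
```

Force is rising with the position stalled and the moment matches a fingertip contact: that's the rail. I press to about 15–18 N.

>>> move_arm --moves '[{"gripper": 100, "x": 0.05, "y": 0, "z": 0, "roll": 0}, {"gripper": 100, "x": 0.05, "y": 0, "z": 0, "roll": 0}]'

```text
time_s: 17.3
eef_pos: [0.5752, -0.1658, 0.1709]
eef_rot: [-0.0, 0.999, 0.045, -0.002]
wrist_force: [-14.3, -0.0, 8.6]
opening: 0.997
```

Run:
```python
from fit2 import *
tb();print(ctrl.get_obs()['torque'])
```

```text
17.3 [ 0.5752 -0.1658  0.1709] head 5.17 F [-14.3  -0.    8.6] 0.997
TCP in bay mm -93.62681016273616 0.7524958960906719 head -0.047031130572243306
[-0.0068511   1.50163876  0.00861123]
```

>>> move_arm --moves '[{"gripper": 100, "x": 0.03, "y": 0, "z": 0, "roll": 0}, {"gripper": 100, "x": 0, "y": 0, "z": 0, "roll": 0}]'

```text
time_s: 17.55
eef_pos: [0.5753, -0.1658, 0.1709]
eef_rot: [-0.0, 0.999, 0.045, -0.002]
wrist_force: [-13.9, -0.5, 8.8]
opening: 1.0
```

Run:
```python
from fit2 import *
tb();print(ctrl.get_obs()['torque'])
c=snap('side','s8.png'); d=snap('top','t8.png')
```

```text
17.55 [ 0.5753 -0.1658  0.1709] head 5.16 F [-13.9  -0.5   8.8] 1.0
TCP in bay mm -93.54390624218 0.7489535652477767 head -0.05131002055693899
[0.04448781 1.59013478 0.08970201]
```

>>> move_arm --moves '[{"gripper": 100, "x": 0.05, "y": 0, "z": 0, "roll": 0}, {"gripper": 100, "x": 0.05, "y": 0, "z": 0, "roll": 0}, {"gripper": 100, "x": 0, "y": 0, "z": 0, "roll": 0}]'

```text
time_s: 18.02
eef_pos: [0.5756, -0.1659, 0.1709]
eef_rot: [-0.001, 0.999, 0.045, -0.003]
wrist_force: [-18.3, -0.4, 12.0]
opening: 1.001
```

>>> move_arm --moves '[{"gripper": 100, "x": -0.2, "y": 0, "z": 0, "roll": 0}, {"gripper": 100, "x": -0.4, "y": 0, "z": 0, "roll": 0}, {"gripper": 100, "x": -2, "y": 0, "z": 0, "roll": 0}, {"gripper": 100, "x": -4, "y": 0, "z": 0, "roll": 0}, {"gripper": 100, "x": -4, "y": 0, "z": 0, "roll": 0}]'

```text
time_s: 18.65
eef_pos: [0.4718, -0.1756, 0.1714]
eef_rot: [0.001, 0.999, 0.045, 0.001]
wrist_force: [-0.8, 1.1, 0.1]
opening: 1.001
```

>>> move_arm --moves '[{"gripper": 100, "x": -4, "y": 0, "z": 0, "roll": 0}, {"gripper": 100, "x": -4, "y": 0, "z": 0, "roll": 0}, {"gripper": 100, "x": 0, "y": 0, "z": -5, "roll": 0}, {"gripper": 100, "x": 0, "y": 0, "z": -5, "roll": 0}, {"gripper": 100, "x": 0, "y": 0, "z": 0, "roll": 0}]'

```text
time_s: 19.27
eef_pos: [0.3943, -0.1841, 0.2755]
eef_rot: [0.004, 0.999, 0.045, 0.005]
wrist_force: [1.0, -0.1, -1.2]
opening: 1.001
```

Run:
```python
from fit2 import *
tb()
B=b.copy()
c=snap('side','s9.png'); d=snap('top','t9.png')
g=d['img'].astype(int).sum(2)
P=lambda x,y,z:np.array(proj(d,w(B,(x,y,z)))).round(1)
print('home bottom edge',P(-.04,.06,.003),P(-.04,-.06,.003))
from numpy import interp
for u in range(318,372,4):
    col=g[205:222,u]; print(u,col.tolist(), P(-.04,.06-(u-317)*.12/50,.003))
a=cv2.resize(c['img'][120:210,230:290,::-1],None,fx=6,fy=6,interpolation=cv2.INTER_CUBIC)
b=cv2.resize(d['img'][155:230,295:388,::-1],None,fx=4.7,fy=4.7,interpolation=cv2.INTER_CUBIC)
b=cv2.copyMakeBorder(b,0,540-b.shape[0],0,0,cv2.BORDER_CONSTANT); cv2.imwrite('pics/s9c.png',np.hstack([a,b]))
```

```text
19.27 [ 0.3943 -0.1841  0.2755] head 5.14 F [ 1.  -0.1 -1.2] 1.001
TCP in bay mm -275.3861816181584 -0.967182523071975 head -0.075004084031286
home bottom edge [316.7 212. ] [360.2 206.4]
318 [569, 493, 453, 454, 434, 381, 291, 182, 115, 106, 110, 113, 109, 119, 149, 156, 159] [317.6 211.9]
322 [483, 444, 453, 442, 404, 344, 249, 141, 110, 106, 110, 106, 104, 123, 148, 158, 156] [321.1 211.4]
326 [489, 455, 455, 433, 375, 287, 180, 115, 111, 108, 111, 109, 110, 125, 147, 160, 154] [324.5 211. ]
330 [446, 451, 442, 401, 344, 243, 144, 106, 109, 112, 108, 111, 112, 124, 148, 158, 160] [328.  210.5]
334 [450, 454, 433, 381, 299, 187, 114, 113, 107, 107, 110, 107, 115, 128, 148, 158, 160] [331.5 210.1]
338 [450, 442, 402, 347, 245, 140, 108, 110, 109, 110, 106, 109, 111, 121, 147, 154, 154] [335.  209.6]
342 [492, 449, 379, 294, 186, 114, 105, 105, 106, 114, 109, 106, 104, 106, 124, 148, 160] [338.4 209.2]
346 [589, 490, 361, 244, 144, 109, 106, 106, 109, 105, 108, 105, 108, 106, 125, 147, 158] [341.9 208.7]
350 [564, 447, 309, 193, 137, 130, 119, 107, 104, 107, 112, 106, 109, 107, 129, 142, 155] [345.4 208.3]
354 [490, 370, 251, 155, 138, 129, 111, 112, 110, 110, 106, 108, 107, 116, 138, 156, 157] [348.9 207.8]
358 [452, 318, 208, 151, 145, 121, 112, 106, 104, 103, 104, 106, 109, 128, 145, 158, 159] [352.3 207.4]
362 [309, 180, 133, 133, 120, 109, 100, 109, 108, 111, 103, 108, 124, 146, 156, 158, 155] [355.8 207. ]
366 [408, 410, 389, 326, 271, 229, 169, 118, 105, 106, 109, 111, 119, 149, 159, 161, 161] [359.3 206.5]
370 [337, 339, 348, 354, 343, 291, 194, 114, 108, 112, 113, 120, 143, 152, 160, 156, 157] [362.8 206.1]
```

View pics/s9c.png

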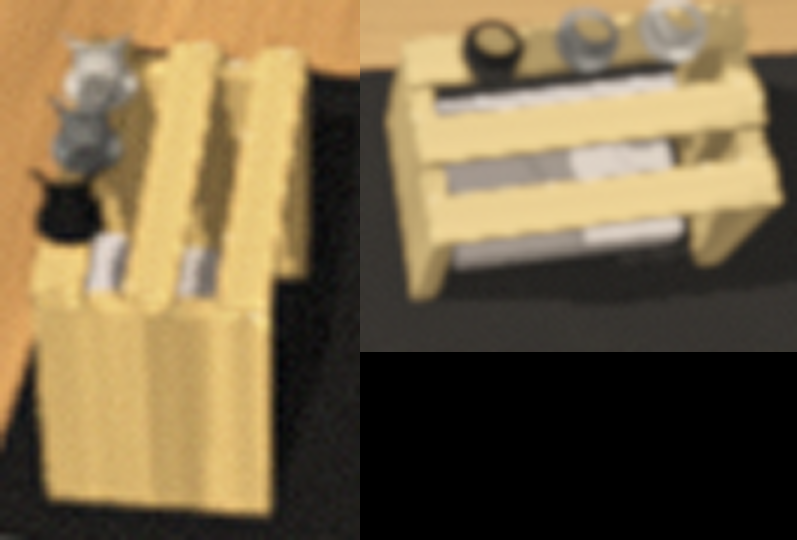

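The last view shows the slab centred between the panels, its near edge parallel to the front slat, with no arm nearby. As a numeric flushness check, I compare the slab-edge direction with the riser's front-slat edge in the same picture, and check whether the bystanders moved.

Run:
```python
from fit2 import *
t=load('t9.png'); g=t['img'].astype(float).sum(2); hue=t['img'][:,:,0].astype(float)-t['img'][:,:,2]  # R-B: wood high
def cross(col,r0,lev,down=True):
    for i in range(len(col)-1):
        if (col[i]>lev)!=(col[i+1]>lev) and (col[i]>lev)==down: return r0+i+(col[i]-lev)/(col[i]-col[i+1])
def yaw(pts,z):
    Q=np.array([atz(t,u,v,z)[:2] for u,v in pts if v]); f=np.polyfit(Q[:,1],Q[:,0],1); return np.degrees(-np.arctan(f[0])).round(2),(1000*np.std(Q[:,0]-np.polyval(f,Q[:,1]))).round(2),len(Q)
U=range(318,359,2)
print('slab near edge',yaw([(u,cross(g[205:218,u],205,250)) for u in U],.003))
for nm,z,r,sl in(('front slat lower',.135,(198,211),.0),('front slat top-back',.145,None,0)):
    out=[]
    for u in U:
        v0=205.5-(u-331)*.125
        if nm[-1]=='r': a=int(v0-5); out.append((u,cross(hue[a:a+10,u],a,(hue[a-1,u]+8)/2)))
        else: a=int(190.5-(u-331)*.125); out.append((u,cross(-hue[a-1:a+9,u],a-1,-55)))
    print(nm,yaw(out,z),[None if v is None else round(v,1) for _,v in out][::4])
a=load('t5.png');
for n,(r,c) in {'tape':((235,295),(105,170)),'glue':((245,292),(400,450))}.items():
    i0=load('top0.png')['img'][r[0]:r[1],c[0]:c[1]].astype(int);i1=t['img'][r[0]:r[1],c[0]:c[1]].astype(int);print(n,abs(i0-i1).mean().round(2))
```

```text
slab near edge (np.float64(4.81), np.float64(0.13), 21)
front slat lower (np.float64(5.52), np.float64(0.25), 21) [np.float64(206.4), np.float64(205.4), np.float64(204.4), np.float64(203.3), np.float64(202.1), np.float64(201.1)]
front slat top-back (np.float64(4.11), np.float64(0.29), 21) [np.float64(195.5), np.float64(194.5), np.float64(193.5), np.float64(193.0), np.float64(192.0), np.float64(190.9)]
tape 2.39
glue 17.98
```

Slab edge yaw is 4.8°; the riser's slat edges give 5.5° and 4.1° (mean 4.8°), so it is flush. The glue patch differs, possibly arm or shadow, so I raise and move the arm aside and compare.

>>> move_arm --moves '[{"gripper": 100, "x": 0, "y": 0, "z": -5, "roll": 0}, {"gripper": 100, "x": 0, "y": 0, "z": -5, "roll": 0}, {"gripper": 100, "x": 0, "y": -5, "z": 0, "roll": 0}, {"gripper": 100, "x": 0, "y": -5, "z": 0, "roll": 0}, {"gripper": 100, "x": 0, "y": -5, "z": 0, "roll": 0}]'

```text
time_s: 20.0
eef_pos: [0.3783, -0.0316, 0.3694]
eef_rot: [-0.001, 0.999, 0.044, -0.001]
wrist_force: [0.5, 0.1, -0.6]
opening: 1.003
```

>>> move_arm --moves '[{"gripper": 100, "x": 0, "y": -5, "z": 0, "roll": 0}, {"gripper": 100, "x": 0, "y": -5, "z": 0, "roll": 0}, {"gripper": 100, "x": 0, "y": -5, "z": 0, "roll": 0}, {"gripper": 100, "x": 0, "y": 0, "z": 0, "roll": 0}]'

```text
time_s: 20.5
eef_pos: [0.3644, 0.1191, 0.3692]
eef_rot: [-0.0, 0.999, 0.048, -0.001]
wrist_force: [-0.4, -0.6, 0.1]
opening: 1.001
```

Run:
```python
from h import *
st()
for n,R in (('top',{'tape':(235,295,105,170),'glue':(245,292,400,450),'riser':(155,215,300,385)}),('side',{'tape':(315,375,255,315),'glue':(112,158,322,356),'riser':(120,205,232,282)})):
    t=snap(n,n+'f.png')['img'].astype(float);o=load(n+'0.png')['img']
    for k,(a,b,c,d) in R.items():
        g0=cv2.cvtColor(o[a:b,c:d],cv2.COLOR_RGB2GRAY);g1=cv2.cvtColor(t[a-6:b+6,c-6:d+6].astype(np.uint8),cv2.COLOR_RGB2GRAY)
        m=cv2.matchTemplate(g1,g0,cv2.TM_CCOEFF_NORMED);_,v,_,p=cv2.minMaxLoc(m);print(n,k,round(v,3),'shift px',p[0]-6,p[1]-6)
```

```text
20.5 [0.3644 0.1191 0.3692] head 5.51 F [-0.4 -0.6  0.1] 1.001
top tape 0.998 shift px 0 0
top glue 1.0 shift px 0 0
top riser 0.836 shift px 0 0
side tape 0.999 shift px 0 0
side glue 0.968 shift px 0 0
side riser 0.986 shift px 0 0
```

Tape, glue and riser have not moved, so I hand in.

```bash
python3 -c "
from bench import ctrl
print(ctrl.hand_in())"
```

```text
the job is handed in; nothing more can be done
None
```

The slab is off the open mat and home in the riser shelf, its long side against the back rail, and the job was handed in at about 20.5 s of the 72 s. I pushed it flat to the right, then forward while turning it square. For the last stretch one open finger led, so the gripper body stayed short of the shelf. I pressed it against the rail with about 18 N, then backed off.

**Last checks:**
- **Pressing:** the force rose while the arm stalled about where the rail should be. The wrist moment fitted a fingertip contact in most readings. One, at 14 N, came out lower, but a repeat at about the same force was normal again. I took this to mean the body was not touching the shelf, though the clearance was worked out as only 1–2 mm.
- **Flushness:** the slab's near edge is at a yaw of 4.8°. The riser's slat edges disagree slightly with each other, at 5.5° and 4.1°, with a mean of 4.8°. The slab–rail line is hidden under the back slat, so I could not see it directly.
- **Position:** the near edge was about 1 mm from its home line, measured to ±2 mm just before the final press. The last picture shows the slab centred between the panels.
- **Bystanders:** the tape roll, glue jar and riser show no pixel shift from the first pictures. A first glue comparison differed only because the arm was in view. The arm is clear and touching nothing.

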